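# Show the spare cupboard knob to the phone camera

### The job

Pull the tray out from under the shelf to its stop, take out the wooden cupboard knob and hold it up to the phone's front camera so that a colleague on the video call can see which screw it needs: the threaded insert in the end of its foot faces straight into the lens, centred on it and about 10 cm away. Finish while still holding the knob there, steady and in the air; do not put it down or let go. Leave the tray out with the peg basket and the spring clip in it, do not disturb the bottle and the jug on the shelf, and do not touch the phone or its stand.

Things in the scene. Friction and masses are not known exactly. Their poses are not given: they have to be found in the camera images.
- tray (a joint): pull-out tray of white-painted steel under the shelf; 0 = fully in, 0.15 m = fully out at its stop; it slides level along the tray's own -x (towards the robot) and stays where it is left (about 2.5 N to move it). It starts in or a little ajar.
- tray_handle (a point): middle of the tray's bar handle: a round steel bar 10 mm thick, 128 mm long along y, 42 mm above the bench, on two arms, 40 mm in front of the tray's front panel (35 mm clear gap). Axes: x into the tray (away from the robot), y along the bar, z up. The front panel is 424 mm wide, its top edge 58 mm above the bench.
- tray_floor (a point): point on the tray's inner floor (268 mm along x, 408 mm along y), on its centre line, 88 mm behind the inside of the front panel and 140 mm behind the handle bar; 12 mm above the bench. Walls rise to 46 mm above the bench. Axes as tray_handle. The three things in the tray lie within 30 mm of this point along x, some 130 mm apart across y, in any order.
- shelf_edge (a point): middle of the front edge of the fixed slim pale grey shelf above the tray, on its top face, 85 mm above the bench. Axes as tray_handle. The shelf is 460 mm wide (y), runs 300 mm back from here (x), is 10 mm thick and stands on side panels. Only what lies in front of this edge is clear from above.
- knob: oak cupboard knob, 30 g: square block head 34 x 34 mm, 24 mm long, with a round foot 18 mm thick standing 15 mm out of it (39 mm in all). It lies on one side of the head, axis level. Origin: middle of the head's underside as it lies (head centre 17 mm above). x: along the axis, out of the foot; z: up as it lies. Grip from above across the head's +y and -y sides.
- knob_head (a point): centre of the knob's square head; axes as the knob
- knob_insert (a point): centre of the end face of the knob's foot, where the 10 mm brass threaded insert sits; 27 mm from the head's centre along the knob's x; axes as the knob, x points out of the foot
- knob_face (a point): centre of the knob's flat front face, at the other end from the foot, 39 mm behind the insert
- phone_lens (a point): phone's front camera, a small round lens at the middle of the screen's upper edge, 7 mm below the top. -x is where it looks (square out of the screen, towards the robot, slanting up by the phone's lean of 0.2 to 0.42 rad), x goes into the screen, y across it, z up along it. The phone is 72 x 148 x 8 mm, upright, on a stand.
- stand: fixed aluminium desk stand carrying the phone; origin on the bench, 22 mm in front of the phone's pivot (which is 92 mm up); round foot 96 mm wide; x points away from the screen side
- basket: bystander in the tray: blue plastic peg basket full of clothes pegs, 124 x 93 mm and 50 mm high; origin in the middle of its underside
- clip: bystander in the tray: stainless steel spring clip, about 82 mm long with its wire loops, 32 mm wide, 25 mm high; origin in the middle of its underside
- bottle: bystander standing on the shelf: frosted plastic bottle with a white twist cap, 56 mm wide, 138 mm high; origin in the middle of its underside
- jug: bystander standing on the shelf: white ceramic measuring jug, 82 mm wide at the rim, 85 mm high, handle at its +y; origin in the middle of its underside
Not all that is in view belongs to the job. Leave any red look-alike of the stand alone.

How it is judged (in metres and radians):
On the way, in this order (a step that is already met when the one before it is completed fails the run):
1. the tray is pulled out to its stop (within 15 mm) (value of joint tray above 0.135 m), for 0.2 s.
2. the knob is lifted out of the tray in the gripper (height (world z) of knob_head above 0.09 m and contact force between knob and the fingers above 0.5 N), for 0.2 s.
At the end, for the whole second after the job is handed in: Gripper holds the knob still in the air, touching nothing else: foot's end 80 to 120 mm before the lens, within 15 mm of its line of sight, foot towards the lens, axis within 0.2 rad of that line; tray still out over 0.13 m, basket and clip on its floor (contact force between knob and the fingers above 0.5 N and contact force between knob and stand below 0.1 N and height (world z) of knob_insert above 0.13 m and x of knob_insert in the frame of phone_lens between -0.12 and -0.08 m and x of knob_face in the frame of phone_lens below -0.105 m and y of knob_insert in the frame of phone_lens between -0.015 and 0.015 m and z of knob_insert in the frame of phone_lens between -0.015 and 0.015 m and angle between the x axis of knob_insert and the x axis of phone_lens, either way round below 0.2 rad and linear speed of knob below 0.02 m/s and angular speed of knob below 0.2 rad/s and value of joint tray above 0.13 m and z of each of basket, clip in the frame of tray_floor below 0.02 m); the arm keeps its last pose, push and grip.
It fails at once if the phone or its stand is touched (contact force between any of the arm, the fingers, knob and stand above 0.5 N).
It fails at once if the bottle or the jug on the shelf is shifted by 15 mm or tipped (distance of any of bottle, jug from where it was at the start of the episode above 0.015 m or angle between any of bottle, jug's own z axis and vertical above 0.3 rad).
It fails at once if the peg basket or the spring clip is lifted out of the tray or tipped over (z of any of basket, clip in the frame of tray_floor above 0.04 m or angle between basket's own z axis and vertical above 0.5 rad or angle between clip's own z axis and vertical above 0.8 rad).
It also fails if it takes over 59 s, if anything falls off the work surface, if the arm or the gripper's body presses on something with over 40 N, if the wrist force passes 120 N, or if a joint passes its speed limit or range.

### The arm

A 6-joint arm with a two-finger parallel gripper is mounted at the origin on the work surface. World frame = base frame: x ahead of the robot, y to its left, z up, the work surface at z = 0. Lengths are in m, angles in degrees, forces in N, time in s.
With the tool pointing down it reaches from about 0.275 to 0.825 m from the base axis. Payload 5.2 kg.
Tool frame: the origin (TCP) lies where the fingers leave the gripper's body, on its centre line; the fingertips stand 84 mm ahead of it and the grasp point (between the pads) lies 65 mm ahead of it; z points along the fingers, y is the line along which they close (so a half turn about z gives the same grasp; the last joint's range is limited). The gripper opens to 93 mm and grips with 3 to 60 N. Pads are 15 mm wide; open, the fingers measure 128 mm over their backs; the gripper's body (75 mm by 188 mm) begins 65 mm behind the grasp point.
Start: joints at [-79.458, 14.817, 87.949, -0, 77.235, -11.62], TCP at [0.207, -0.509, 0.303] pointing down, gripper open.
Joint ranges: [-179.93, 179.93], [-52.35, 119.4], [10.71, 147.94], [-69.91, 249.91], [12.55, 155.21], [-178.61, 178.61]. Speed limits (degrees/s): [147.25, 147.25, 180, 180, 180, 180].

### API

Orientations are given as a 3x3 rotation matrix whose columns are the frame's x, y, z axes.
In Python, from bench import env gives the robot as it stands. The module is installed in compiled form; this text tells all that it offers.
- The arm moves only by the tool move_arm, never from a script. Its arguments are lists of equal length, an entry for each row: "offset": the shift along the tool's x, y, z in parts of the range, where 1.0 means 30 cm, a list of three; "yaw": the turn about the tool's z in a scale on which 1.0 is pi rad. In form: {"offset": [[dx, dy, dz], ...], "yaw": [yaw, ...]}. A call has 1 to 5 rows; each row is the pose to reach, as a shift and turn from the pose commanded when the call began, along the tool's axes at that moment; what a row does not reach only later rows make up. A row lasts 1/8 s, in which the tool goes at most 62.5 mm and 10.7 degrees, less where a joint would pass 70% of its speed; a pose out of reach is approached as far as the arm can. A call with a gripper value outside its range is refused whole. "claw" is the opening, from 0 (shut) to 1 (fully open), set as the call begins (left out, the last holds). The fingers move at their own pace and stop on an object; "grip_force" is the grip in N (left out, the last holds). Time passes only in rows, so rows that repeat a pose let the fingers close. It gives the time, the measured TCP pose, the force, the opening and the grip force at its end, in the units of the state.
- env.read_state(): the state, without advancing time (a new reading comes with each control period).
- env.snapshot(name): name is "scene" or "side" or "wrist"; returns the picture (420x560x3 uint8, red, green, blue); there is no depth.
- env.calibration(name): a dict with "camera_matrix" (3x3 intrinsics, pixels), "R" (3x3) and "t" (3): a world point X has camera coordinates R X + t; the wrist camera has in their place "T_tool_cam" (4x4, takes a point from camera to tool coordinates, whose origin is the TCP and whose axes are the flange's). Camera axes: x right, y down, z forward; pixel columns grow to the right and rows downward; lengths in m; the calibration is good to about 2 mm. A picture is of the moment at which its call begins: read the wrist's pose just before it. calibration takes no time and is no camera call.
- env.sign_off(): hands the job in; it is judged then, once.
The state is a dict: "time_s": time; "joint_pos": joint angles; "joint_vel": joint speeds; "joint_efforts": joint torques, N m; "tcp_pos": TCP position; "eef_rot": TCP orientation; "wrist_force": force on the tool from outside, world axes, zero at the start; "ft_torque": the same for the moment, N m; "grip_width": opening from 0.0 (shut) to 1.0 (fully open); "grasp_force": force on a finger pad.
Only numpy, scipy, OpenCV 4.12 (cv2) and the standard library are available. Lean on these libraries where they do the work, as an engineer would, in place of code of your own. Each camera call takes 0.05 s, during which the arm holds its last target. There are 200 camera calls.

## Working session

There is one attempt and no reset: what is moved stays moved. The work goes in short steps, Python scripts to look and compute and a tool call to move; the robot and the scene stay as the last step left them, time stands still between calls to the robot, and variables do not carry over. Pictures are saved under pics/ and viewed, at most 10 in all, crops included, and the job is handed in when it is done.

Besides the shell and the picture viewer there is one more tool, called as name([rows], argument=value, ...), one row to a line, values as JSON. move_arm: Moves the arm, as the interface text tells. Its arguments: {"type":"object","properties":{"offset":{"type":"array","items":{"type":"array","items":{"type":"number"}}},"yaw":{"type":"array","items":{"type":"number"}},"claw":{"type":"number"},"grip_force":{"type":"number"}},"required":["offset","yaw"]}

```bash
mkdir -p pics
python3 - <<'E'
from bench import env
import cv2,numpy as np
a=env.snapshot("scene");b=env.snapshot("side")
cv2.imwrite("pics/scene.png",a[:,:,::-1]);cv2.imwrite("pics/side.png",b[:,:,::-1])
for n in("scene","side"):
  c=env.calibration(n);print(n,np.round(c["camera_matrix"],1).tolist(),np.round(c["R"],3).tolist(),np.round(c["t"],3))
  print(-c["R"].T@c["t"])
print(env.calibration("wrist"));s=env.read_state();print(s)
E
```

```text
scene [[476.3, 0.0, 275.6], [0.0, 476.3, 200.0], [0.0, 0.0, 1.0]] [[0.581, 0.814, -0.013], [0.47, -0.349, -0.811], [-0.664, 0.465, -0.585]] [-0.403 -0.181  1.445]
[ 1.27953261 -0.40753757  0.69381166]
side [[450.2, 0.0, 278.6], [0.0, 450.2, 211.4], [0.0, 0.0, 1.0]] [[-0.83, -0.558, -0.017], [-0.288, 0.455, -0.843], [0.478, -0.695, -0.538]] [0.519 0.248 0.762]
[0.13828781 0.70641171 0.62794168]
{'camera_matrix': array([[363.73969618,   0.        , 277.21920503],
       [  0.        , 363.73969618, 205.81427734],
       [  0.        ,   0.        ,   1.        ]]), 'T_tool_cam': array([[ 1.18638314e-04, -9.68011668e-01, -2.50905153e-01,
         6.92425762e-02],
       [ 9.99999987e-01,  1.42044720e-04, -7.51783455e-05,
         4.27296734e-04],
       [ 1.08413268e-04, -2.50905141e-01,  9.68011673e-01,
        -8.25323547e-02],
       [ 0.00000000e+00,  0.00000000e+00,  0.00000000e+00,
         1.00000000e+00]])}
{'time_s': 0.1, 'joint_pos': array([-7.94559650e+01,  1.48544780e+01,  8.80032212e+01, -1.12422500e-03,
        7.72341293e+01, -1.16193154e+01]), 'joint_vel': array([-0.06638347,  0.0205223 , -0.18120377,  0.19165314, -0.0028632 ,
        0.03742769]), 'joint_efforts': array([ 2.86618175e-03, -4.38211799e+01, -2.84641314e+01,  7.20164878e-02,
        3.62820248e-02, -6.53442271e-05]), 'tcp_pos': array([ 0.20744123, -0.50900769,  0.30201752]), 'eef_rot': array([[ 9.26110490e-01,  3.77252254e-01, -3.12094889e-04],
       [ 3.77252260e-01, -9.26109205e-01,  1.57214493e-03],
       [ 3.04061269e-04, -1.57371841e-03, -9.99998715e-01]]), 'wrist_force': array([ 0.6950937 , -0.71935172, -0.56870606]), 'ft_torque': array([-0.02129551,  0.01613907,  0.0057297 ]), 'grasp_force': 0.0, 'grip_width': 1.0002441971003837}
```

View pics/scene.png

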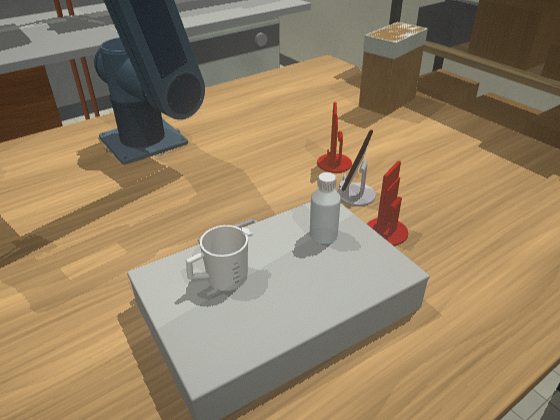

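View pics/side.png

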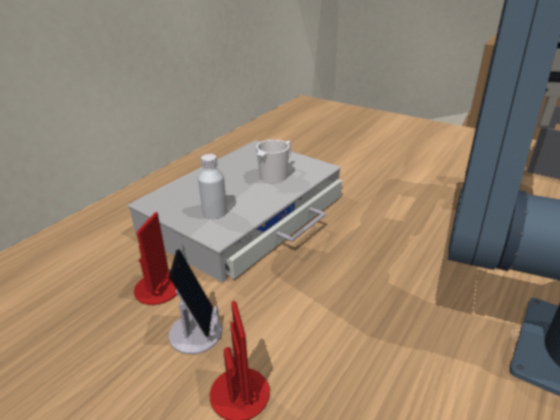

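The scene view shows the jug (222,258) and bottle (325,210) on the shelf. The aluminium stand with the black phone is at (357,170), between two red look-alikes at (335,135) and (390,200). In the side view the phone is at (193,295), the reds at (152,260) and (240,360), and the handle at (300,225). The grey stand carrying a black phone fits the description, so I'll confirm it in an enlarged crop.

```bash
cat > h.py <<'E'
import numpy as np,cv2
from bench import env
def ray(n,uv,T=None):
    c=env.calibration(n);d=np.linalg.inv(c["camera_matrix"])@[uv[0],uv[1],1]
    if n=="wrist":
        p,R=T;M=c["T_tool_cam"];return p+R@M[:3,3],R@M[:3,:3]@d
    return -c["R"].T@c["t"],c["R"].T@d
def plane(n,uv,z,T=None):
    o,d=ray(n,uv,T);return o+d*(z-o[2])/d[2]
def tri(*obs):
    A=np.zeros((3,3));b=np.zeros(3);P=[]
    for n,uv,*T in obs:
        o,d=ray(n,uv,*T);d=d/np.linalg.norm(d);Q=np.eye(3)-np.outer(d,d);A+=Q;b+=Q@o;P.append((Q,o))
    x=np.linalg.solve(A,b);return x,[round(float(np.linalg.norm(Q@(x-o)))*1e3,1) for Q,o in P]
def proj(n,X):
    c=env.calibration(n);p=c["camera_matrix"]@(c["R"]@X+c["t"]);return p[:2]/p[2]
E
python3 - <<'E'
import cv2,numpy as np
a=cv2.imread("pics/side.png")[140:380,120:360];b=cv2.imread("pics/scene.png")[110:250,300:420]
o=np.zeros((480,800,3),np.uint8)
o[:,:480]=cv2.resize(a,(480,480),interpolation=cv2.INTER_CUBIC)
b=cv2.resize(b,(320,373),interpolation=cv2.INTER_CUBIC);o[:373,480:]=b
cv2.imwrite("pics/crop1.png",o)
E
```

```text
(no output)
```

View pics/crop1.png

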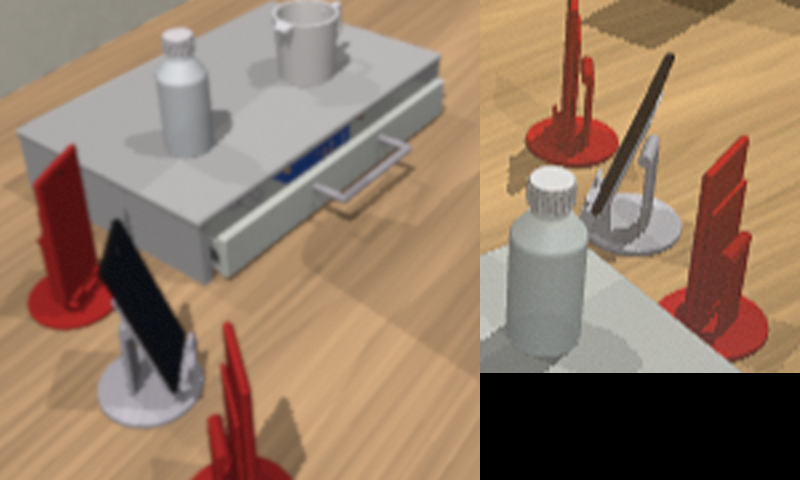

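The crop confirms it: a black phone leans in the grey stand, with its top edge at crop (118,222)–(101,283) in the side view and the lens near (110,255). Both neighbours are plain red dummies.

Run:
```python
from h import *
s=lambda x,y:(120+x/2,140+y/2)
c=lambda x,y:(300+(x-480)/2.667,110+y/2.667)
np.set_printoptions(precision=4,suppress=True)
print("shelf",plane("side",s(207,225),.085),plane("side",s(440,58),.085),plane("side",s(22,132),.085))
print("panel",plane("side",s(228,240),.058),plane("side",s(443,88),.058))
print("bar",plane("side",s(345,197),.042),plane("side",s(408,150),.042))
print("foot",plane("side",s(150,388),.006),plane("scene",c(635,222),.006))
print("red feet",plane("side",(154,289),.0),plane("side",(240,393),.0),plane("scene",(335,162),0),plane("scene",(388,230),0))
print("top",tri(("side",s(110,255)),("scene",c(668,57))),"bot",tri(("side",s(183,372)),("scene",c(598,210))))
print("bar scene", [proj("scene",plane("side",s(345,197),.042))])
```

```text
shelf [0.6284 0.1881 0.085 ] [ 0.5999 -0.2521  0.085 ] [0.9217 0.1686 0.085 ]
panel [0.619 0.17  0.058] [ 0.5806 -0.2264  0.058 ]
bar [0.5708 0.0256 0.042 ] [ 0.5586 -0.095   0.042 ]
foot [0.5888 0.3261 0.006 ] [0.5982 0.323  0.006 ]
red feet [0.7473 0.2789 0.    ] [0.4484 0.3744 0.    ] [0.4429 0.3832 0.    ] [0.7394 0.2824 0.    ]
top (array([0.5933, 0.3434, 0.1708]), [2.7, 2.7]) bot (array([0.5709, 0.3004, 0.0139]), [0.0, 0.0])
bar scene [array([252.4154, 220.1832])]
```

The manual's scale: shifts go in shares of 30 cm and turns go in shares of pi rad. Converting my numbers, 250 mm / 300 = 0.8333, 200 mm / 300 = 0.6667, 26.6 degrees / 180 = 0.1478.

move_arm([
  [0.1667,-0.1133,0],
  [0.3333,-0.2267,0],
  [0.5,-0.34,0],
  [0.6667,-0.4533,0],
  [0.8333,-0.5667,0],
], yaw=[0.0333,0.0667,0.1,0.1333,0.1478])

```text
time_s: 0.72
tcp_pos: [0.3755, -0.2558, 0.3026]
eef_rot: [[0.997, -0.08, -0.0], [-0.08, -0.997, 0.0], [-0.0, -0.0, -1.0]]
wrist_force: [1.4, -0.6, 0.6]
grip_width: 1.0
grasp_force: 0.0
```

Converted, -227 mm / 300 = -0.7567, -206 mm / 300 = -0.6867.

move_arm([
  [0.0967,-0.1733,0],
  [0.1933,-0.3467,0],
  [0.29,-0.52,0],
  [0.3833,-0.6867,0],
  [0.4233,-0.7567,0],
], yaw=[0,0,0,0,0], claw=0)

```text
time_s: 1.35
tcp_pos: [0.52, -0.0383, 0.3023]
eef_rot: [[0.997, -0.074, -0.0], [-0.074, -0.997, 0.001], [-0.001, -0.001, -1.0]]
wrist_force: [-0.5, -0.0, 0.3]
grip_width: 0.51
grasp_force: 0.0
```

```bash
cat >> h.py <<'E'
def wrist(fn):
    s=env.read_state();a=env.snapshot("wrist");cv2.imwrite("pics/%s.png"%fn,a[:,:,::-1])
    np.savez("pics/%s.npz"%fn,p=s["tcp_pos"],R=s["eef_rot"]);print(s["time_s"],s["tcp_pos"],s["wrist_force"]);return a
def T(fn):
    z=np.load("pics/%s.npz"%fn);return z["p"],z["R"]
np.set_printoptions(precision=4,suppress=True)
E
python3 -c "
from h import *
wrist('w1')"
```

```text
1.35 [ 0.52   -0.0383  0.3023] [-0.4918 -0.0391  0.2865]
```

View pics/w1.png

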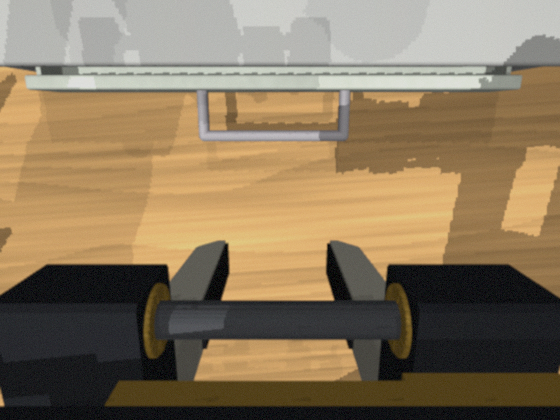

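The wrist view shows the bar handle from (200,136) to (347,137). The front panel is at rows 76–90, u 27–520, and the shelf edge is at row 66.

```bash
python3 -c "
from h import *
t=T('w1');p,R=t
for uv,z in [((200,136),.042),((347,137),.042),((27,77),.058),((520,77),.058),((10,67),.085),((550,66),.085)]:
  X=plane('wrist',uv,z,t);print(uv,X,R.T@(X-p))
"
```

```text
(200, 136) [0.5725 0.0295 0.042 ] [ 0.0474 -0.0713  0.2603]
(347, 137) [ 0.5614 -0.1065  0.042 ] [0.0466 0.0651 0.2602]
(27, 77) [0.6332 0.1665 0.058 ] [ 0.0978 -0.2124  0.2444]
(520, 77) [ 0.6021 -0.2514  0.058 ] [0.0978 0.2066 0.2441]
(10, 67) [0.6378 0.1605 0.085 ] [ 0.1028 -0.2068  0.2174]
(550, 66) [ 0.6074 -0.2567  0.085 ] [0.1036 0.2115 0.2171]
```

```bash
python3 -c "
from h import *
p,R=T('w1')
for n,uv in [('side',(213,209)),('side',(274,175)),('scene',(324,236)),('scene',(225,282))]:
  X=plane(n,uv,.085);print(n,uv,X,R.T@(X-p))
"
```

```text
side (213, 209) [0.7523 0.0766 0.085 ] [ 0.2233 -0.1317  0.2173]
side (274, 175) [ 0.7276 -0.1328  0.085 ] [0.2142 0.079  0.2171]
scene (324, 236) [0.7439 0.0831 0.085 ] [ 0.2144 -0.1375  0.2173]
scene (225, 282) [ 0.7364 -0.1389  0.085 ] [0.2235 0.0845 0.2171]
```

Converted, 194 mm / 300 = 0.6467, 170 mm / 300 = 0.5667.

move_arm([
  [0.11,-0.01,0.1333],
  [0.2267,-0.01,0.2667],
  [0.2267,-0.01,0.4333],
  [0.2267,-0.01,0.5667],
  [0.2267,-0.01,0.6467],
], yaw=[0,0,0,0,0])

```text
time_s: 2.02
tcp_pos: [0.5855, -0.0436, 0.1059]
eef_rot: [[0.997, -0.078, -0.004], [-0.078, -0.997, 0.001], [-0.004, -0.001, -1.0]]
wrist_force: [-0.5, -0.2, 0.1]
grip_width: 0.008
grasp_force: 0.0
```

Converted, -110 mm / 300 = -0.3667, -90 mm / 300 = -0.3.

move_arm([
  [-0.05,0,0],
  [-0.1333,0,0],
  [-0.2167,0,0],
  [-0.3,0,0],
  [-0.3667,0,0],
], yaw=[0,0,0,0,0])

```text
time_s: 2.65
tcp_pos: [0.4772, -0.0356, 0.1088]
eef_rot: [[0.997, -0.078, 0.002], [-0.078, -0.997, -0.001], [0.002, 0.001, -1.0]]
wrist_force: [4.1, -1.5, -2.1]
grip_width: 0.002
grasp_force: 1.7
```

Converted, -40 mm / 300 = -0.1333, -34 mm / 300 = -0.1133.

move_arm([
  [-0.0333,0,0],
  [-0.0667,0,0],
  [-0.0933,0,0],
  [-0.1133,0,0],
  [-0.1333,0,0],
], yaw=[0,0,0,0,0])

```text
time_s: 3.28
tcp_pos: [0.4377, -0.0321, 0.1089]
eef_rot: [[0.997, -0.077, 0.001], [-0.077, -0.997, -0.001], [0.001, 0.0, -1.0]]
wrist_force: [2.0, -2.8, -1.0]
grip_width: 0.006
grasp_force: 1.4
```

Converted, -12 mm / 300 = -0.04, -8 mm / 300 = -0.0267.

move_arm([
  [-0.0133,0,0],
  [-0.0267,0,0],
  [-0.04,0,0],
  [-0.04,0,0],
], yaw=[0,0,0,0])

```text
time_s: 3.78
tcp_pos: [0.4343, -0.0325, 0.1106]
eef_rot: [[0.997, -0.08, 0.021], [-0.08, -0.997, -0.004], [0.021, 0.002, -1.0]]
wrist_force: [27.8, 1.4, -19.3]
grip_width: 0.004
grasp_force: 13.3
```

move_arm([
  [0.0533,0,0],
  [0.0533,0,-0.1333],
  [0.1,0,-0.3333],
  [0.2,0,-0.5333],
  [0.3,0,-0.7],
], yaw=[0,0,0,0,0], claw=1)

```text
time_s: 4.4
tcp_pos: [0.5144, -0.0372, 0.32]
eef_rot: [[0.997, -0.077, -0.003], [-0.077, -0.997, 0.001], [-0.003, -0.001, -1.0]]
wrist_force: [0.5, -0.7, -0.5]
grip_width: 0.495
grasp_force: 0.0
```

```bash
python3 -c "
from h import *
wrist('w2')
for n in ('scene','side'): cv2.imwrite('pics/%s2.png'%n,env.snapshot(n)[:,:,::-1])"
```

```text
4.4 [ 0.5144 -0.0372  0.32  ] [ 0.4761 -0.6649 -0.5489]
```

View pics/w2.png

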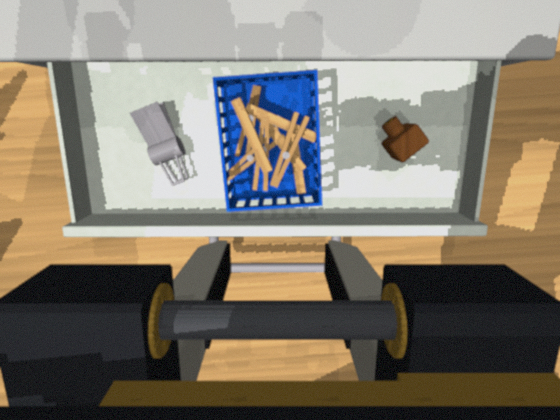

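The tray is out. The spring clip is at (162,145), the blue peg basket at (270,140) and the brown wooden knob at (405,138), with its foot towards the upper left at about (391,124).

Run:
```python
from h import *
a=cv2.imread("pics/w2.png");c=a[100:175,360:450]
hsv=cv2.cvtColor(c,cv2.COLOR_BGR2HSV)
m=((hsv[...,1]>110)&((hsv[...,0]<20))).astype(np.uint8)
m=cv2.morphologyEx(m,cv2.MORPH_OPEN,np.ones((3,3)))
print(m.sum())
k=np.hstack([cv2.resize(c,(450,375),interpolation=cv2.INTER_CUBIC),cv2.resize(cv2.cvtColor(m*255,cv2.COLOR_GRAY2BGR),(350,292))[:, :].copy() if 0 else cv2.resize(cv2.cvtColor(m*255,cv2.COLOR_GRAY2BGR),(350,375))])
cv2.imwrite("pics/crop2.png",k)
```

```text
1247
```

View pics/crop2.png

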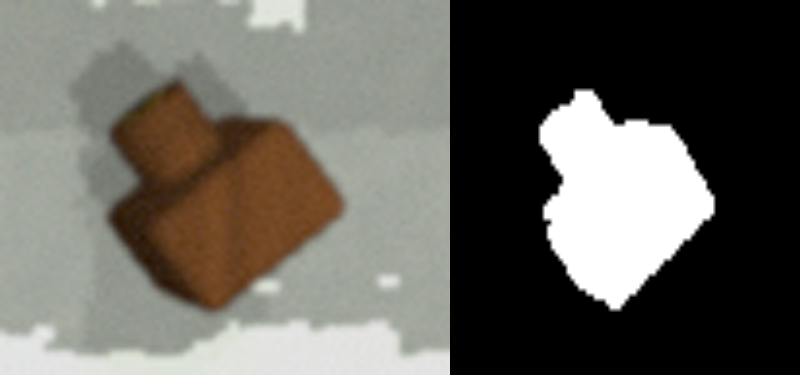

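Run:
```python
from h import *
t=T('w2');p,R=t
C=np.array([plane('wrist',(360+x/5,100+y/5),.046,t) for x,y in[(157,208),(285,122),(343,207),(213,310)]])
print(C, C.mean(0)); L=(C-p)@R; print(L.mean(0))
ax=(C[0]-C[3])+(C[1]-C[2]); wd=(C[1]-C[0])+(C[2]-C[3])
print(np.linalg.norm(ax)/2,np.linalg.norm(wd)/2,np.degrees(np.arctan2(ax[1],ax[0])),np.degrees(np.arctan2(wd[1],wd[0]))+90)
print("joints",env.read_state()["joint_pos"])
F=plane('wrist',(360+145/5,100+105/5),.032,t);print("foot end approx",F, np.degrees(np.arctan2(*(F-C.mean(0))[[1,0]])))
```

```text
[[ 0.5462 -0.1507  0.046 ]
 [ 0.5607 -0.1751  0.046 ]
 [ 0.5437 -0.1866  0.046 ]
 [ 0.5255 -0.1617  0.046 ]] [ 0.544  -0.1685  0.046 ]
[0.0404 0.1288 0.2738]
0.021953297076315458 0.029511467233577886 30.843627599004662 33.44625346811776
joints [-16.5499  10.7026  90.7045   0.0072  78.3677  77.858 ]
foot end approx [ 0.5652 -0.1525  0.032 ] 37.07858201051779
```

Converted, 130 mm / 300 = 0.4333, 129 mm / 300 = 0.43, -37 degrees / 180 = -0.2056.

move_arm([
  [0.0333,0.1433,0],
  [0.0833,0.2867,0],
  [0.1333,0.43,0.1333],
  [0.1333,0.43,0.3],
  [0.1333,0.43,0.4333],
], yaw=[-0.05,-0.1,-0.15,-0.2,-0.2056], claw=0.65)

```text
time_s: 5.18
tcp_pos: [0.5421, -0.1688, 0.1841]
eef_rot: [[0.842, 0.539, -0.007], [0.539, -0.842, 0.004], [-0.004, -0.007, -1.0]]
wrist_force: [-0.4, 0.0, -0.2]
grip_width: 0.653
grasp_force: 0.0
```

Run:
```python
from h import *
a=wrist('w3');R=T('w3')[1];print(np.degrees(np.arctan2(R[1,0],R[0,0])), R.T@(np.array([.544,-.1685,.1])-T('w3')[0]))
```

```text
5.175 [ 0.5421 -0.1688  0.1841] [-0.413   0.0243 -0.2486]
32.6025237981376 [0.0021 0.0013 0.0841]
```

View pics/w3.png

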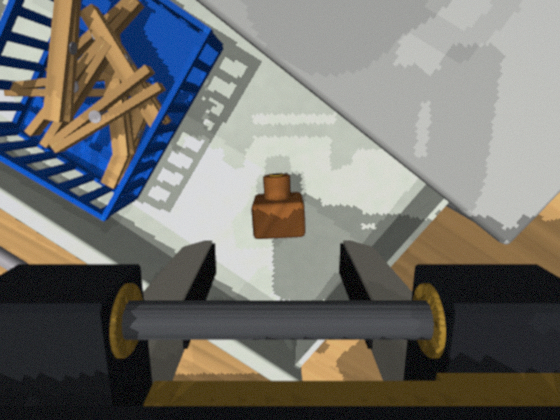

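The knob is centred at (279,212), between the fingers, foot away from the robot.

Converted, 80 mm / 300 = 0.2667, 60 mm / 300 = 0.2.

move_arm([
  [0.0033,0.0033,0.1],
  [0.0033,0.0033,0.2],
  [0.0033,0.0033,0.2667],
  [0.0033,0.0033,0.2667],
], yaw=[0,0,0,0])

```text
time_s: 5.72
tcp_pos: [0.5441, -0.1685, 0.1064]
eef_rot: [[0.843, 0.538, -0.006], [0.538, -0.843, 0.003], [-0.003, -0.006, -1.0]]
wrist_force: [-0.8, 0.6, 0.2]
grip_width: 0.65
grasp_force: 0.0
```

Converted, 6 mm / 300 = 0.02.

move_arm([
  [0,0,0.02],
  [0,0,0.02],
], yaw=[0,0])

```text
time_s: 5.98
tcp_pos: [0.5464, -0.1698, 0.1029]
eef_rot: [[0.843, 0.538, 0.0], [0.538, -0.843, -0.0], [0.0, 0.0, -1.0]]
wrist_force: [0.0, -0.9, 0.8]
grip_width: 0.651
grasp_force: 0.0
```

move_arm([
  [0,0,0],
  [0,0,0],
  [0,0,0],
  [0,0,0],
  [0,0,0],
], yaw=[0,0,0,0,0], claw=0, grip_force=12)

```text
time_s: 6.6
tcp_pos: [0.5465, -0.1698, 0.1027]
eef_rot: [[0.843, 0.538, 0.0], [0.538, -0.843, -0.0], [0.0, 0.0, -1.0]]
wrist_force: [-0.0, 1.0, 2.1]
grip_width: 0.365
grasp_force: 12.0
```

Converted, -240 mm / 300 = -0.8, -190 mm / 300 = -0.6333.

move_arm([
  [0,0,-0.0833],
  [0,0,-0.25],
  [0,0,-0.4333],
  [0,0,-0.6333],
  [0,0,-0.8],
], yaw=[0,0,0,0,0])

```text
time_s: 7.22
tcp_pos: [0.5464, -0.1698, 0.3449]
eef_rot: [[0.843, 0.538, 0.001], [0.538, -0.843, -0.001], [0.001, 0.001, -1.0]]
wrist_force: [0.5, -0.7, -0.2]
grip_width: 0.367
grasp_force: 12.0
```

Converted, -246 mm / 300 = -0.82, -195 mm / 300 = -0.65, -12 degrees / 180 = -0.0667.

move_arm([
  [0.0467,-0.1267,-0.0667],
  [0.11,-0.3,-0.1667],
  [0.1733,-0.4733,-0.2667],
  [0.2367,-0.65,-0.35],
  [0.3,-0.82,-0.3667],
], yaw=[-0.0222,-0.0444,-0.0667,-0.0667,-0.0667])

```text
time_s: 7.85
tcp_pos: [0.4896, 0.0876, 0.4545]
eef_rot: [[0.713, 0.702, 0.004], [0.702, -0.713, -0.0], [0.003, 0.003, -1.0]]
wrist_force: [0.6, 0.8, -0.6]
grip_width: 0.362
grasp_force: 12.0
```

Converted, -130 mm / 300 = -0.4333, -115 mm / 300 = -0.3833.

move_arm([
  [0.0333,-0.15,0],
  [0.0667,-0.2667,0],
  [0.0833,-0.3833,0],
  [0.0833,-0.4333,0],
  [0.0833,-0.4333,0],
], yaw=[0,0,0,0,0])

```text
time_s: 8.48
tcp_pos: [0.4161, 0.1963, 0.4526]
eef_rot: [[0.711, 0.703, 0.001], [0.703, -0.711, -0.0], [0.0, 0.001, -1.0]]
wrist_force: [0.3, -0.5, -0.3]
grip_width: 0.363
grasp_force: 12.0
```

Run:
```python
from h import *
a=wrist('w4');b=env.snapshot("scene");c=env.snapshot("side")
print(env.read_state()["grasp_force"],env.read_state()["joint_pos"])
cv2.imwrite("pics/scene4.png",b[:,:,::-1]);cv2.imwrite("pics/side4.png",c[:,:,::-1])
o=np.zeros((600,800,3),np.uint8)
o[:300,:400]=cv2.resize(a,(400,300));o[300:,:400]=cv2.resize(c,(400,300));o[:300,400:]=cv2.resize(b,(400,300))
cv2.imwrite("pics/m4.png",o[:,:,::-1])
```

```text
8.475 [0.4161 0.1963 0.4526] [ 0.319  -0.4839 -0.2915]
11.999887526035309 [11.1847  1.8778 82.8444 -0.0269 95.2764 56.6872]
```

View pics/m4.png

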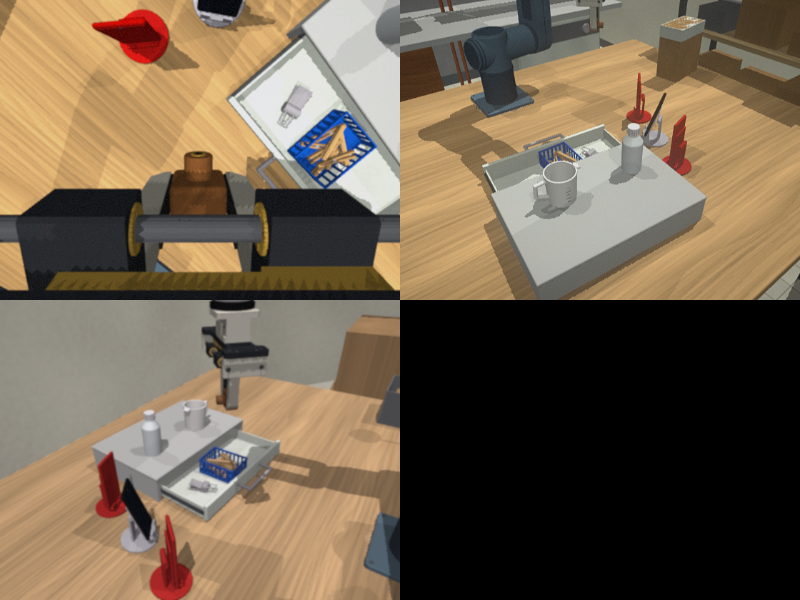

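The knob is held with its foot forward, and the phone is only just visible at the top edge of the wrist view (220,10). I'll go forward over it, high up.

Converted, 140 mm / 300 = 0.4667, 120 mm / 300 = 0.4.

move_arm([
  [0.1167,0,0],
  [0.2667,0,0],
  [0.4,0,0],
  [0.4667,0,0],
  [0.4667,0,0],
], yaw=[0,0,0,0,0])

```text
time_s: 9.25
tcp_pos: [0.5179, 0.294, 0.4508]
eef_rot: [[0.713, 0.701, -0.002], [0.701, -0.713, -0.001], [-0.002, -0.001, -1.0]]
wrist_force: [-0.5, -0.3, -0.7]
grip_width: 0.365
grasp_force: 12.0
```

Run:
```python
from h import *
a=wrist('w5')
o=np.zeros((600,800,3),np.uint8)
o[:400,:500]=cv2.resize(a[0:160,180:380],(500,400),interpolation=cv2.INTER_CUBIC)
s=cv2.imread("pics/side.png")[:,:,::-1][250:360,160:235];o[:440,500:800]=cv2.resize(s,(300,440),interpolation=cv2.INTER_CUBIC)
cv2.imwrite("pics/m5.png",o[:,:,::-1])
```

```text
9.25 [0.5179 0.294  0.4508] [-0.4781 -0.2595 -0.6745]
```

View pics/m5.png

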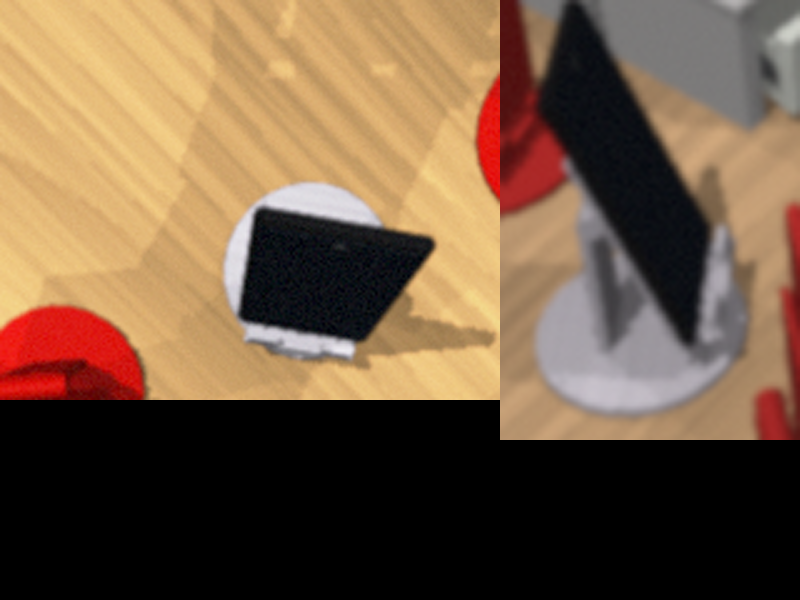

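The wrist crop shows the screen with the lens at crop (340,246). The screen corners are at (255,212), (432,246), (240,318) and (363,340). In the side view the lens is at crop (575,62).

Run:
```python
from h import *
t=T('w5')
W=lambda x,y:("wrist",(180+x/2.5,y/2.5),t)
S=lambda x,y:("side",(160+(x-500)/4,250+y/4))
P={}
for n,w,s in[("lens",(340,246),(575,62)),("TL",(255,214),(542,95)),("TR",(432,248),(575,8)),("BL",(241,318),(693,345)),("BR",(363,340),(712,225))]:
    P[n],r=tri(W(*w),S(*s));print(n,P[n],r)
# scene edge view
top=P["TL"]+P["TR"];bot=P["BL"]+P["BR"]
up=top-bot;print("len",np.linalg.norm(up)/2,np.linalg.norm(P["TR"]-P["TL"]),np.linalg.norm(P["BR"]-P["BL"]))
y=(P["TL"]-P["TR"])+(P["BL"]-P["BR"]);x=np.cross(y,up);x/=np.linalg.norm(x)
print("x axis",x,"lean",np.arcsin(-x[2]),"yaw",np.degrees(np.arctan2(x[1],x[0])))
print("foot",plane("wrist",(180+305/2.5,262/2.5),.006,t))
print("scene lens proj",proj("scene",P["lens"]))
```

```text
lens [0.6029 0.3236 0.1571] [0.3, 0.3]
TL [0.5871 0.3556 0.1696] [0.2, 0.2]
TR [0.6282 0.2973 0.1576] [0.7, 0.7]
BL [0.5514 0.3286 0.0254] [0.7, 0.7]
BR [0.5893 0.2727 0.0305] [0.0, 0.0]
len 0.14308073570750493 0.07227794703624338 0.06775920210553475
x axis [ 0.771   0.5523 -0.3171] lean 0.32269691553015506 yaw 35.61640648640755
foot [0.5972 0.3235 0.006 ]
scene lens proj [365.5049 140.6503]
```

Run:
```python
from h import *
t=T('w2');a=cv2.imread("pics/w2.png").astype(int)
print([a[r,275].tolist() for r in range(258,278)])
for uv in[(232,268),(322,268)]: print(plane('wrist',uv,.042,t))
b=plane('wrist',(277,268),.042,t);print(b)
s=env.read_state();p,R=s["tcp_pos"],s["eef_rot"]
ax=np.array([.997,-.077,0])
tgt=b-ax*.040;print("above target",tgt,R.T@(tgt-p))
```

```text
[[113, 168, 215], [103, 157, 204], [106, 161, 203], [99, 155, 197], [93, 130, 163], [95, 107, 122], [119, 116, 120], [147, 145, 144], [174, 169, 173], [192, 188, 190], [193, 188, 191], [191, 185, 192], [186, 181, 181], [170, 169, 178], [132, 159, 184], [104, 155, 197], [98, 155, 197], [106, 162, 209], [106, 166, 211], [106, 167, 213]]
[0.4243 0.0182 0.042 ]
[ 0.4169 -0.078   0.042 ]
[ 0.4206 -0.0299  0.042 ]
above target [ 0.3807 -0.0268  0.042 ] [-0.321   0.1331  0.4099]
```

Converted, -270 mm / 300 = -0.9, -215 mm / 300 = -0.7167, 49 degrees / 180 = 0.2722.

move_arm([
  [-0.1667,0.0667,0],
  [-0.35,0.14,0.0333],
  [-0.5333,0.2133,0.1],
  [-0.7167,0.2867,0.1667],
  [-0.9,0.3567,0.2333],
], yaw=[0.0556,0.1111,0.1667,0.2222,0.2722])

```text
time_s: 9.93
tcp_pos: [0.3969, 0.0267, 0.3822]
eef_rot: [[0.997, -0.083, 0.002], [-0.083, -0.997, -0.001], [0.002, 0.001, -1.0]]
wrist_force: [0.1, -0.7, -0.4]
grip_width: 0.367
grasp_force: 12.0
```

Run:
```python
from h import *
s=env.read_state();p,R=s["tcp_pos"],s["eef_rot"]
print(p,np.degrees(np.arctan2(R[1,0],R[0,0])),R.T@(np.array([.376,-.0265,.095])-p))
```

```text
[0.3969 0.0267 0.3822] -4.782948931198525 [-0.0169  0.0545  0.2872]
```

Converted, 250 mm / 300 = 0.8333, 200 mm / 300 = 0.6667.

move_arm([
  [-0.0567,0.1,0.1],
  [-0.0567,0.1833,0.2667],
  [-0.0567,0.1833,0.4667],
  [-0.0567,0.1833,0.6667],
  [-0.0567,0.1833,0.8333],
], yaw=[0,0,0,0,0])

```text
time_s: 10.55
tcp_pos: [0.3765, -0.0254, 0.1313]
eef_rot: [[0.997, -0.079, 0.001], [-0.079, -0.997, -0.001], [0.001, 0.001, -1.0]]
wrist_force: [1.0, -0.6, -1.1]
grip_width: 0.365
grasp_force: 12.0
```

Converted, 37 mm / 300 = 0.1233, 30 mm / 300 = 0.1.

move_arm([
  [0,0,0.05],
  [0,0,0.1],
  [0,0,0.1233],
  [0,0,0.1233],
], yaw=[0,0,0,0])

```text
time_s: 11.05
tcp_pos: [0.3774, -0.0251, 0.0956]
eef_rot: [[0.997, -0.078, -0.0], [-0.078, -0.997, -0.0], [-0.0, 0.0, -1.0]]
wrist_force: [0.8, -0.7, -0.8]
grip_width: 0.365
grasp_force: 12.0
```

Run:
```python
from h import *
a=wrist('w6');h=cv2.cvtColor(a,cv2.COLOR_RGB2HSV)
for u in(265,277,290):
  print(u,[(r,*a[r:r+4,u].mean(0).astype(int).tolist()) for r in range(120,290,4)])
M=env.calibration("wrist");K=M["camera_matrix"];C=np.linalg.inv(M["T_tool_cam"])
def pt(x,y,z):
  q=K@(C@[x,y,z,1])[:3];return q[:2]/q[2]
print("foot tip top",pt(.0256,0,.0647),"tip bottom",pt(.0256,0,.0827),"head front top",pt(.0106,0,.0567),"rear top",pt(-.0134,0,.0567),"bar",pt(.0437,0,.0956-.042))
```

```text
11.05 [ 0.3774 -0.0251  0.0956] [ 0.8352 -0.7378 -0.7653]
265 [(120, 225, 181, 118), (124, 223, 178, 116), (128, 221, 177, 114), (132, 211, 167, 109), (136, 197, 157, 101), (140, 143, 113, 73), (144, 128, 102, 67), (148, 134, 106, 69), (152, 133, 104, 67), (156, 132, 104, 68), (160, 132, 105, 68), (164, 120, 111, 103), (168, 160, 157, 161), (172, 191, 186, 190), (176, 199, 194, 199), (180, 130, 127, 130), (184, 110, 108, 111), (188, 96, 94, 91), (192, 136, 109, 73), (196, 138, 108, 72), (200, 136, 107, 71), (204, 137, 108, 72), (208, 142, 112, 72), (212, 88, 63, 39), (216, 73, 47, 25), (220, 88, 57, 29), (224, 90, 57, 32), (228, 91, 55, 28), (232, 90, 57, 30), (236, 90, 55, 31), (240, 101, 65, 35), (244, 108, 70, 37), (248, 104, 64, 34), (252, 82, 52, 27), (256, 76, 47, 26), (260, 89, 56, 26), (264, 114, 73, 38), (268, 123, 78, 42), (272, 110, 69, 37), (276, 113, 72, 39), (280, 111, 69, 37), (284, 106, 67, 35), (288, 105, 64, 35)]
277 [(120, 223, 179, 117), (124, 222, 177, 115), (128, 220, 174, 113), (132, 207, 164, 105), (136, 205, 161, 104), (140, 175, 138, 90), (144, 130, 102, 67)
[... 1068 characters left out ...]
119, 116, 118), (184, 111, 110, 112), (188, 97, 91, 89), (192, 135, 105, 69), (196, 136, 106, 70), (200, 136, 107, 71), (204, 138, 108, 70), (208, 140, 111, 71), (212, 87, 61, 37), (216, 69, 45, 22), (220, 90, 56, 28), (224, 94, 59, 30), (228, 91, 58, 32), (232, 91, 58, 31), (236, 90, 58, 32), (240, 86, 55, 29), (244, 92, 58, 31), (248, 94, 60, 32), (252, 76, 46, 24), (256, 70, 45, 23), (260, 85, 54, 28), (264, 100, 64, 31), (268, 106, 66, 34), (272, 107, 68, 33), (276, 110, 70, 36), (280, 110, 69, 38), (284, 109, 70, 35), (288, 110, 69, 35)]
foot tip top [276.3243 218.8099] tip bottom [276.4166 207.8742] head front top [276.2956 259.3573] rear top [276.3247 311.6062] bar [276.2302 181.4729]
```

Converted, 26 mm / 300 = 0.0867, 20 mm / 300 = 0.0667.

move_arm([
  [0.0333,0,0],
  [0.0667,0,0],
  [0.0867,0,0],
  [0.0867,0,0],
], yaw=[0,0,0,0])

```text
time_s: 11.6
tcp_pos: [0.4043, -0.0269, 0.0955]
eef_rot: [[0.997, -0.077, 0.0], [-0.077, -0.997, -0.0], [0.0, 0.0, -1.0]]
wrist_force: [0.0, 1.1, -0.1]
grip_width: 0.366
grasp_force: 12.0
```

Converted, -11 mm / 300 = -0.0367, -9 mm / 300 = -0.03.

move_arm([
  [0,0,-0.0133],
  [0,0,-0.0233],
  [0,0,-0.03],
  [0,0,-0.0367],
  [0,0,-0.0367],
], yaw=[0,0,0,0,0])

```text
time_s: 12.22
tcp_pos: [0.4029, -0.0267, 0.1062]
eef_rot: [[0.997, -0.077, -0.002], [-0.077, -0.997, 0.0], [-0.002, -0.0, -1.0]]
wrist_force: [-1.6, -0.4, -5.5]
grip_width: 0.364
grasp_force: 12.0
```

move_arm([
  [0,0,-0.0067],
  [0,0,-0.0133],
  [0,0,-0.0133],
], yaw=[0,0,0])

```text
time_s: 12.6
tcp_pos: [0.4033, -0.0267, 0.1105]
eef_rot: [[0.997, -0.077, -0.001], [-0.077, -0.997, 0.0], [-0.001, -0.0, -1.0]]
wrist_force: [-2.8, 0.0, -5.0]
grip_width: 0.363
grasp_force: 12.0
```

Run:
```python
from h import *
a=wrist('w7')
for u in(265,277,290):
  print(u,[(r,*a[r:r+4,u].mean(0).astype(int).tolist()) for r in range(184,312,4)])
```

```text
12.6 [ 0.4033 -0.0267  0.1105] [-2.8057  0.0165 -5.0199]
265 [(184, 124, 98, 64), (188, 123, 97, 62), (192, 127, 99, 64), (196, 128, 100, 64), (200, 127, 101, 65), (204, 130, 102, 66), (208, 128, 100, 66), (212, 121, 94, 60), (216, 86, 60, 39), (220, 100, 98, 100), (224, 118, 116, 120), (228, 132, 129, 134), (232, 121, 118, 121), (236, 109, 107, 109), (240, 91, 80, 75), (244, 87, 56, 29), (248, 63, 37, 16), (252, 90, 56, 30), (256, 115, 72, 36), (260, 119, 74, 39), (264, 112, 70, 35), (268, 114, 72, 38), (272, 110, 71, 36), (276, 106, 68, 35), (280, 99, 62, 30), (284, 105, 66, 36), (288, 117, 73, 40), (292, 122, 75, 38), (296, 124, 75, 38), (300, 55, 49, 44), (304, 51, 53, 56), (308, 54, 55, 58)]
277 [(184, 122, 95, 63), (188, 123, 97, 63), (192, 128, 101, 66), (196, 128, 101, 66), (200, 127, 101, 64), (204, 129, 102, 66), (208, 128, 101, 66), (212, 111, 86, 43), (216, 99, 68, 44), (220, 101, 100, 101), (224, 121, 118, 122), (228, 134, 132, 134), (232, 120, 117, 120), (236, 110, 106, 110), (240, 94, 81, 75), (244, 106, 67, 34), (248, 76, 48, 22), (252, 98, 62, 33), (256, 111, 70, 38)
[... 208 characters left out ...]
5, 47, 44), (304, 49, 50, 54), (308, 52, 54, 56)]
290 [(184, 121, 96, 62), (188, 123, 97, 62), (192, 128, 102, 66), (196, 127, 101, 65), (200, 128, 100, 66), (204, 132, 104, 68), (208, 128, 100, 66), (212, 118, 91, 58), (216, 87, 58, 39), (220, 101, 99, 101), (224, 123, 120, 124), (228, 132, 130, 134), (232, 121, 118, 122), (236, 110, 108, 112), (240, 88, 75, 69), (244, 81, 49, 25), (248, 64, 41, 23), (252, 86, 54, 24), (256, 104, 66, 33), (260, 107, 66, 31), (264, 107, 67, 34), (268, 109, 68, 36), (272, 111, 69, 38), (276, 111, 69, 34), (280, 112, 72, 39), (284, 112, 72, 36), (288, 109, 70, 36), (292, 110, 70, 35), (296, 107, 66, 36), (300, 47, 39, 38), (304, 51, 53, 55), (308, 54, 54, 58)]
```

Run:
```python
from h import *
M=env.calibration("wrist");K=M["camera_matrix"];C=np.linalg.inv(M["T_tool_cam"])
def pt(x,z):
  q=K@(C@[x,0,z,1])[:3];return round(q[1]/q[2],1)
for th in(0,.15,.2,.25,.3,.35,.4):
  c,s=np.cos(th),np.sin(th);o=[]
  for x,z in[(.0256,.0647),(.0256,.0827),(.0106,.0567),(-.0134,.0567)]:
    dx,dz=x,z-.069;o.append(pt(c*dx-s*dz,.069+s*dx+c*dz))
  print(th,"tiptop,tipbot,headfront,headrear",o)
```

```text
0 tiptop,tipbot,headfront,headrear [np.float64(218.8), np.float64(207.9), np.float64(259.4), np.float64(311.6)]
0.15 tiptop,tipbot,headfront,headrear [np.float64(215.5), np.float64(210.6), np.float64(253.9), np.float64(309.7)]
0.2 tiptop,tipbot,headfront,headrear [np.float64(214.7), np.float64(211.8), np.float64(252.1), np.float64(308.9)]
0.25 tiptop,tipbot,headfront,headrear [np.float64(214.0), np.float64(213.1), np.float64(250.5), np.float64(307.9)]
0.3 tiptop,tipbot,headfront,headrear [np.float64(213.5), np.float64(214.4), np.float64(248.9), np.float64(306.9)]
0.35 tiptop,tipbot,headfront,headrear [np.float64(213.2), np.float64(216.0), np.float64(247.3), np.float64(305.7)]
0.4 tiptop,tipbot,headfront,headrear [np.float64(213.0), np.float64(217.6), np.float64(245.9), np.float64(304.4)]
```

Converted, -45 mm / 300 = -0.15, -20 mm / 300 = -0.0667.

move_arm([
  [0,0,-0.0033],
  [0,0,0],
  [0,0,0.0133],
  [-0.0667,0,0.0167],
  [-0.15,0,0.0167],
], yaw=[0,0,0,0,0])

```text
time_s: 13.28
tcp_pos: [0.3598, -0.0239, 0.1058]
eef_rot: [[0.997, -0.077, 0.003], [-0.077, -0.997, -0.001], [0.003, 0.001, -1.0]]
wrist_force: [0.0, 0.5, -1.5]
grip_width: 0.364
grasp_force: 12.0
```

Converted, -200 mm / 300 = -0.6667, -160 mm / 300 = -0.5333.

move_arm([
  [0,0,-0.1333],
  [0,0,-0.3333],
  [0,0,-0.5333],
  [0,0,-0.6667],
  [0,0,-0.6667],
], yaw=[0,0,0,0,0])

```text
time_s: 13.9
tcp_pos: [0.361, -0.0242, 0.309]
eef_rot: [[0.997, -0.077, 0.01], [-0.077, -0.997, -0.004], [0.01, 0.003, -1.0]]
wrist_force: [-0.7, -0.1, -0.7]
grip_width: 0.364
grasp_force: 12.0
```

Run:
```python
from h import *
a=wrist('w8')
print([(r,*a[r:r+2,274:281].mean((0,1)).astype(int).tolist()) for r in range(200,270,2)])
a6=cv2.imread('pics/w6.png')[:,:,::-1]
print([(r,*a6[r:r+2,274:281].mean((0,1)).astype(int).tolist()) for r in range(200,270,2)])
print(env.read_state()["joint_pos"])
```

```text
13.9 [ 0.361  -0.0242  0.309 ] [-0.6938 -0.0838 -0.6695]
[(200, 219, 173, 113), (202, 223, 179, 116), (204, 226, 183, 120), (206, 225, 180, 117), (208, 222, 177, 114), (210, 220, 174, 113), (212, 191, 151, 98), (214, 120, 92, 45), (216, 97, 62, 29), (218, 99, 62, 32), (220, 99, 62, 32), (222, 100, 63, 32), (224, 99, 62, 32), (226, 98, 60, 32), (228, 98, 61, 32), (230, 98, 62, 32), (232, 102, 64, 33), (234, 102, 64, 31), (236, 106, 67, 34), (238, 107, 67, 34), (240, 107, 68, 34), (242, 108, 69, 35), (244, 107, 67, 34), (246, 102, 65, 33), (248, 74, 46, 24), (250, 74, 47, 24), (252, 98, 61, 32), (254, 108, 68, 36), (256, 107, 66, 34), (258, 106, 66, 34), (260, 105, 65, 33), (262, 101, 63, 32), (264, 99, 62, 31), (266, 97, 61, 30), (268, 98, 61, 32)]
[(200, 136, 107, 70), (202, 138, 107, 71), (204, 137, 106, 71), (206, 139, 109, 71), (208, 143, 113, 74), (210, 127, 99, 63), (212, 65, 50, 27), (214, 24, 19, 13), (216, 87, 68, 27), (218, 107, 81, 32), (220, 80, 51, 25), (222, 98, 63, 33), (224, 100, 64, 34), (226, 100, 63, 31), (228, 100, 63, 34), (230, 100, 63, 33), (232, 98, 62, 32), (234, 97, 61, 31), (236, 99, 62, 33), (238, 101, 63, 32), (240, 103, 66, 34), (242, 106, 66, 33), (244, 113, 71, 38), (246, 115, 72, 38), (248, 114, 71, 36), (250, 116, 72, 38), (252, 106, 66, 34), (254, 87, 55, 29), (256, 80, 51, 27), (258, 80, 51, 25), (260, 89, 57, 29), (262, 107, 67, 35), (264, 121, 77, 42), (266, 125, 79, 39), (268, 129, 80, 42)]
[-21.6785  -6.0361 110.3397   0.0071  75.3822  72.7594]
```

Run:
```python
from h import *
a=cv2.imread('pics/w8.png')
h=cv2.cvtColor(a,cv2.COLOR_BGR2HSV)
for r in(220,226,232,240):
  v=a[r,240:320].max(1)<125; i=np.where(v)[0]+240;print(r,i.min(),i.max(),(i.min()+i.max())/2,len(i))
s=env.read_state();p,R=s["tcp_pos"],s["eef_rot"]
for X in[(.44,.21,.30),(.5058,.2555,.2677)]: print(R.T@(np.array(X)-p))
```

```text
220 259 295 277.0 37
226 259 295 277.0 37
232 259 295 277.0 37
240 259 295 277.0 37
[ 0.0618 -0.2393  0.0068]
[ 0.1237 -0.2898  0.0393]
```

Foot is centred and straight in the hand. Moving to the approach pose.

Converted, -239 mm / 300 = -0.7967, -190 mm / 300 = -0.6333, -39.4 degrees / 180 = -0.2189.

move_arm([
  [0,-0.1,0],
  [0.0333,-0.2667,0],
  [0.0833,-0.45,0],
  [0.15,-0.6333,0],
  [0.2067,-0.7967,0],
], yaw=[-0.05,-0.1,-0.15,-0.2,-0.2189])

```text
time_s: 14.58
tcp_pos: [0.4392, 0.2121, 0.3034]
eef_rot: [[0.817, 0.576, -0.002], [0.576, -0.817, -0.001], [-0.002, -0.001, -1.0]]
wrist_force: [0.7, -0.5, -0.2]
grip_width: 0.367
grasp_force: 12.0
```

move_arm([
  [0,0,0],
  [0,0,0],
], yaw=[0,0])

```text
time_s: 14.82
tcp_pos: [0.4383, 0.2097, 0.3037]
eef_rot: [[0.819, 0.573, -0.003], [0.573, -0.819, -0.001], [-0.003, -0.001, -1.0]]
wrist_force: [0.0, -0.1, -0.2]
grip_width: 0.362
grasp_force: 12.0
```

Run:
```python
from h import *
s=env.read_state();p,R=s["tcp_pos"],s["eef_rot"]
print(p,np.degrees(np.arctan2(R[1,0],R[0,0])),R.T@(np.array((.5058,.2555,.2677))-p))
```

```text
[0.4383 0.2097 0.3037] 34.975916322815586 [0.0817 0.0012 0.0357]
```

Converted, 80 mm / 300 = 0.2667, 78 mm / 300 = 0.26.

move_arm([
  [0.0667,0,0.0333],
  [0.15,0.0033,0.0667],
  [0.2167,0.0033,0.1],
  [0.26,0.0033,0.12],
  [0.2667,0.0033,0.12],
], yaw=[0,0,0,0,0])

```text
time_s: 15.45
tcp_pos: [0.5052, 0.2543, 0.2687]
eef_rot: [[0.82, 0.572, -0.002], [0.572, -0.82, -0.001], [-0.002, -0.0, -1.0]]
wrist_force: [-0.5, -0.4, -0.4]
grip_width: 0.361
grasp_force: 12.0
```

move_arm([
  [0,0,0],
  [0,0,0],
  [0,0,0],
], yaw=[0,0,0])

```text
time_s: 15.82
tcp_pos: [0.505, 0.255, 0.2699]
eef_rot: [[0.82, 0.573, 0.001], [0.573, -0.82, 0.0], [0.001, 0.0, -1.0]]
wrist_force: [0.1, -0.6, -0.5]
grip_width: 0.367
grasp_force: 12.0
```

Run:
```python
from h import *
a=wrist('w9');b=env.snapshot("scene");c=env.snapshot("side")
o=np.zeros((600,800,3),np.uint8)
o[:300,:400]=a[0:300,80:480]
o[300:,:400]=cv2.resize(c[230:305,130:230],(400,300),interpolation=cv2.INTER_CUBIC)
o[300:,400:]=cv2.resize(b[85:160,300:400],(400,300),interpolation=cv2.INTER_CUBIC)
o[:300,400:]=cv2.resize(c,(400,300))
cv2.imwrite("pics/m9.png",o[:,:,::-1])
print(proj("side",np.array([.6029,.3236,.1571])),proj("side",np.array([.525,.269,.1876])),proj("scene",np.array([.525,.269,.1876])))
```

```text
15.825 [0.505  0.255  0.2699] [ 0.1137 -0.5688 -0.4807]
[178.9557 265.4984] [235.4916 249.24  ] [326.2236 122.9854]
```

View pics/m9.png

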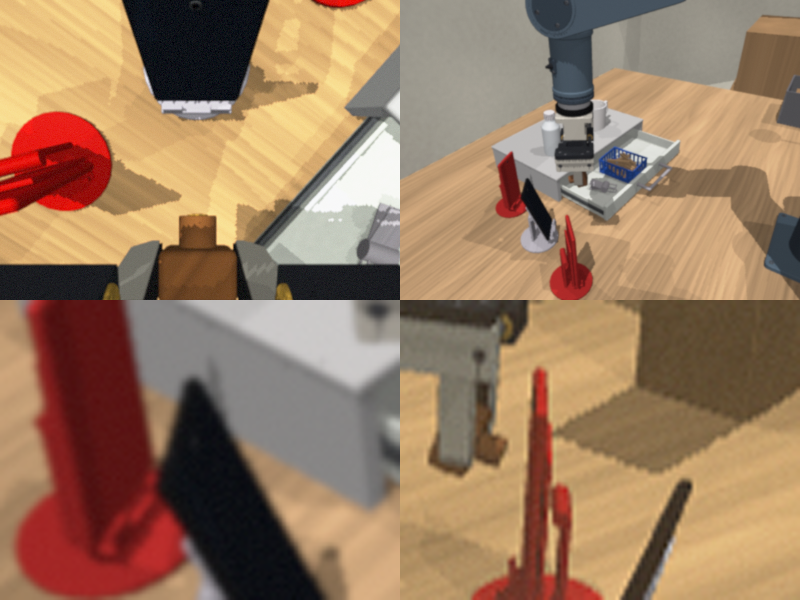

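The lens at wrist (276,6) and the foot at (278,225) share the tool's centre column, and the screen's lower edge is level. In the scene view the foot tip is at (325.8,122.5), against a predicted (326.2,123.0). I'll check this numerically, then hand in.

Run:
```python
from h import *
L,r=tri(("wrist",(276,6),T('w9')),("wrist",(316,98.4),T('w5')),("side",(178.75,265.5)));print(L,r)
p,R=T('w9');I=p+R@np.array([.0235,0,.0801]);print("insert",I)
for lean in(.27,.31,.35):
  c,s=np.cos(np.radians(35)),np.sin(np.radians(35));x=np.array([c*np.cos(lean),s*np.cos(lean),-np.sin(lean)]);y=np.array([-s,c,0]);z=np.cross(x,y)
  d=I-L;print(lean,d@x,d@y,d@z)
```

```text
[0.6028 0.3235 0.157 ] [0.5, 0.1, 0.5]
insert [0.5243 0.2685 0.1898]
0.27 -0.10111664392553643 -5.8575022675387556e-05 0.006063627051618642
0.31 -0.10127824180414642 -5.8575022675387556e-05 0.0020151895309605816
0.35 -0.10127781610074242 -5.8575022675387556e-05 -0.002036471863062859
```

```bash
python3 -c "
from bench import env
s=env.read_state();print(s['joint_vel'],s['grasp_force']);print(env.sign_off())"
```

```text
[ 0.01870723  0.24180056 -0.09864505  0.01628044  0.09212763 -0.00766108] 11.999919712543488
the job is handed in; nothing more can be done
None
```

I've handed the job in, with no verdict shown: the tray is out at its stop with the basket and clip in it. The knob is held steady, its insert about 101 mm from the lens, within about 6 mm of its line of sight, and its axis about 0.05 rad off that line by my measurements.

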